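# Size a display dowel on the dowel gauge

### The arm

A 6-joint arm with a two-finger parallel gripper is mounted at the origin on the work surface. World frame = base frame: x ahead of the robot, y to its left, z up, the work surface at z = 0. Lengths are in m, angles in rad, forces in N, time in s.
With the tool pointing down it reaches from about 0.35 to 0.775 m from the base axis. Payload 7.3 kg.
Tool frame: the origin (TCP) lies at the very end of the fingers, on their centre line; the grasp point (between the pads) lies 19 mm behind it; z points along the fingers, y is the line along which they close (so a half turn about z gives the same grasp; the last joint's range is limited). The gripper opens to 92 mm and grips with 3 to 60 N. Pads are 19 mm wide; open, the fingers measure 130 mm over their backs; the gripper's body (75 mm by 190 mm) begins 47 mm behind the grasp point.
Start: joints at [1.021, 0.342, 1.524, -0, 1.275, -0.146], TCP at [0.206, 0.483, 0.202] pointing down, gripper open.
Joint ranges: [-2.53, 2.53], [-0.77, 2.02], [0.04, 2.7], [-1, 4.14], [0.28, 2.66], [-3.11, 3.11]. Speed limits (rad/s): [2.57, 2.57, 3.14, 3.14, 3.14, 3.14].

### API

Orientations are given as [roll, pitch, yaw] about the fixed x, y, z axes, in that order (R = Rz(yaw) Ry(pitch) Rx(roll)).
In Python, from cell import * gives the robot as it stands.
- The arm moves only by the tool step_arm, never from a script. Its argument "commands" is a list of rows, each a list of 7 numbers: the opening, from 0 (shut) to 1 (fully open), then the shift along the world's x, y, z in cm, then the turn, a rotation vector about the world's x, y, z in rad. A call has 1 to 5 rows; each row is the pose to reach, as a shift and turn from the pose commanded when the call began; what a row does not reach only later rows make up. A row lasts 1/12 s, in which the tool goes at most 41.7 mm and 7.16 degrees, less where a joint would pass 70% of its speed; a pose out of reach is approached as far as the arm can. A call with a gripper value outside its range is refused whole. The fingers move at their own pace and stop on an object; "grip_force" is the grip in N (left out, the last holds). Time passes only in rows, so rows that repeat a pose let the fingers close. It gives the time, the measured TCP pose, the force, the opening and the grip force at its end, in the units of the state.
- observe(): the state, without advancing time (a new reading comes with each control period).
- read_camera(name): name is "scene" or "side" or "wrist"; returns the picture (480x640x3 uint8, red, green, blue); there is no depth.
- camera_model(name): a dict with "vfov" (degrees; the focal length in pixels is half the picture's height over the tangent of half this angle, whatever the lens; pixels are square), "cx", "cy" (the principal point, pixels), "world_to_cam" (4x4, takes a point from world to camera coordinates). Camera axes: x right, y up, looking along -z (the intrinsics and any distortion apply to the point x, -y, -z); pixel columns grow to the right and rows downward; lengths in m; the calibration is good to about 2 mm. A picture is of the moment at which its call begins: read the wrist's pose just before it. camera_model takes no time and is no camera call; for the wrist camera it gives the pose at the moment of the call.
- hand_in(): hands the job in; it is judged then, once.
The state is a dict: "time": time; "qpos": joint angles; "qvel": joint speeds; "joint_efforts": joint torques, N m; "tool_pos": TCP position; "tool_rot": TCP orientation; "contact_force": force on the tool from outside, world axes, zero at the start; "torque": the same for the moment, N m; "opening": finger opening in m; "grip_force": force on a finger pad.
Only numpy, scipy, OpenCV 4.12 (cv2) and the standard library are available. Lean on these libraries where they do the work, as an engineer would, in place of code of your own. Each camera call takes 0.05 s, during which the arm holds its last target. There are 200 camera calls.

### The job

At the honey stall, take the loose wooden dowel out of its holder block and find the hole of the dowel gauge that it passes: step down the row of holes, pressing the dowel gently and feeling about for each loosely placed hole, never forcing it against a hole that is too small. When one lets it pass, push it straight down through it until the stiff plunger underneath is fully down, and leave the dowel standing there, released, with the jars, tub, dipper and bowl undisturbed.

Things in the scene. Friction and masses are not known exactly. Their poses are not given: they have to be found in the camera images.
- dowel_center (a point): centre (half-way up) of the loose round beech dowel, 20 mm diameter, 120 mm long, 28 to 53 g, its foot tapering to 16 mm over the last 4 mm, so that it starts into a hole that is a little off or a little too small; z runs up its length. It starts upright in the holder, foot 10 mm above the table and top at 130 mm
- dowel_tip (a point): centre of the dowel's lower end face, 60 mm below its centre; z runs up its length
- holder: fixed dark wooden block, 64 x 64 x 35 mm, with one upright round bore of 23 mm diameter and 25 mm depth in its middle in which the dowel stands; origin at the centre of its underside, on the table
- gauge: fixed dowel gauge on the table: wooden frame 90 mm (x) by 190 mm (y), 55 mm high, holding three square steel inserts in a row along its y, each with one upright through hole, 52 mm apart; origin at the centre of its underside, z up.
- gauge_hole0 (a point): nominal mouth of the gauge's hole at its y = -52 mm, at the height of the inserts' top, 56 mm above the table; the insert sits loosely, so the real bore is up to 2 mm off this point along the gauge's x and y. Any of the three bores can be in this place
- gauge_hole1 (a point): nominal mouth of the gauge's hole at its y = 0 mm, at the height of the inserts' top, 56 mm above the table; the insert sits loosely, so the real bore is up to 2 mm off this point along the gauge's x and y. Any of the three bores can be in this place
- gauge_hole2 (a point): nominal mouth of the gauge's hole at its y = 52 mm, at the height of the inserts' top, 56 mm above the table; the insert sits loosely, so the real bore is up to 2 mm off this point along the gauge's x and y. Any of the three bores can be in this place
- plunger0 (a joint): downward travel (m) of the plunger under gauge hole 0: a flat black disc, top 22 mm below the insert's top at 0; hard stop at 0.016. It moves against about 4 N of friction and stays where it is left. At 0.016 the foot of the dowel on it is 38 mm below the insert's top, 18 mm above the table
- plunger1 (a joint): downward travel (m) of the plunger under gauge hole 1: a flat black disc, top 22 mm below the insert's top at 0; hard stop at 0.016. It moves against about 4 N of friction and stays where it is left. At 0.016 the foot of the dowel on it is 38 mm below the insert's top, 18 mm above the table
- plunger2 (a joint): downward travel (m) of the plunger under gauge hole 2: a flat black disc, top 22 mm below the insert's top at 0; hard stop at 0.016. It moves against about 4 N of friction and stays where it is left. At 0.016 the foot of the dowel on it is 38 mm below the insert's top, 18 mm above the table
- insert_a (a joint): downward travel (m) of one of three sprung square steel inserts (40 x 40 x 16 mm, top at the gauge-hole points), with a plain bore of 22 mm; 0 at rest, stop at 0.008, spring 5 N per mm. Which of the three places it sits in changes and is not told. Over 0.0045 (about 23 N) is forcing it. This is the only one that the dowel passes
- insert_b (a joint): downward travel (m) of one of three sprung square steel inserts (40 x 40 x 16 mm, top at the gauge-hole points), with a plain bore of 19 mm; 0 at rest, stop at 0.008, spring 5 N per mm. Which of the three places it sits in changes and is not told. Over 0.0045 (about 23 N) is forcing it
- insert_c (a joint): downward travel (m) of one of three sprung square steel inserts (40 x 40 x 16 mm, top at the gauge-hole points), with a plain bore of 16 mm; 0 at rest, stop at 0.008, spring 5 N per mm. Which of the three places it sits in changes and is not told. Over 0.0045 (about 23 N) is forcing it
- jar_big_center (a point): closed amber honey jar, 62 mm diameter, 72 mm tall; bystander; point at half its height, z up
- jar_mid_center (a point): closed amber honey jar, 50 mm diameter, 58 mm tall; bystander; point at half its height, z up
- jar_small_center (a point): small tub of yellow cream with black cap, 40 mm diameter, 42 mm tall; bystander; point at half its height, z up
- dipper_center (a point): wooden honey dipper lying down, 150 mm long, 32 mm thick at the grooved head, handle along its -x; bystander; point at half its height, z up
- cup_center (a point): white open bowl, 68 mm diameter, 60 mm tall; bystander; point at half its height, z up
There are look-alikes about, which are no part of the job. Leave any green look-alike of the holder alone.

How it is judged:
On the way, in this order (a step that is already met when the one before it is completed fails the run):
1. the dowel is lifted clear out of the holder (z of dowel_tip in the frame of holder above 0.045 m), for 0.1 s.
2. the dowel is pushed through a gauge hole until the plunger is fully down ((horizontal distance between dowel_tip and gauge_hole0 below 0.008 m or horizontal distance between dowel_tip and gauge_hole1 below 0.008 m or horizontal distance between dowel_tip and gauge_hole2 below 0.008 m) and z of dowel_tip in the frame of gauge below 0.0225 m and angle between dowel_tip's own z axis and vertical below 0.15 rad), for 0.2 s.
At the end, for the whole second after the job is handed in: The dowel stands in a gauge hole, its foot within 8 mm (level) of that hole's nominal point and less than 22.5 mm above the table (home is 18 mm), upright within 0.15 rad, at rest and released (all of step 2 and linear speed of dowel below 0.01 m/s and contact force between the fingers and dowel below 0.05 N); the robot touches nothing.
It fails at once if the dowel is forced: a gauge insert is pressed down more than 4.5 mm (about 23 N) (value of joint any of insert_a, insert_b, insert_c above 0.0045 m).
It fails at once if a jar, the tub, the dipper or the bowl is moved more than 20 mm or knocked over (distance of any of jar_big_center, jar_mid_center, jar_small_center, dipper_center, cup_center from where it was at the start of the episode above 0.02 m or angle between any of jar_big_center, jar_mid_center, jar_small_center, dipper_center, cup_center's own z axis and vertical above 0.5 rad).
It also fails if it takes over 51 s, if anything falls off the work surface, if the arm or the gripper's body presses on something with over 40 N, if the wrist force passes 120 N, or if a joint passes its speed limit or range.

## Working session

There is one attempt and no reset: what is moved stays moved. The work goes in short steps, Python scripts to look and compute and a tool call to move; the robot and the scene stay as the last step left them, time stands still between calls to the robot, and variables do not carry over. Pictures are saved under pics/ and viewed, at most 10 in all, crops included, and the job is handed in when it is done.

Besides the shell and the picture viewer there is one more tool, called after "Request:" as name(argument=value, ...), one argument or row to a line, values as JSON. step_arm: Moves the arm, as the interface text tells. Its arguments: {"type":"object","properties":{"commands":{"type":"array"},"grip_force":{"type":"number"}},"required":["commands"]}

```bash
mkdir -p pics; ls
python3 - <<'E'
from cell import *
import cv2,numpy as np
for n in ["scene","side"]:
    im=read_camera(n); cv2.imwrite(f"pics/{n}0.png",im[:,:,::-1])
    m=camera_model(n); print(n,{k:(np.round(v,3).tolist() if k=="world_to_cam" else v) for k,v in m.items()})
s=observe(); print(s)
E
```

```text
pics
scene {'vfov': 50.867051443875674, 'cx': 316.65326785009074, 'cy': 243.02977281829618, 'world_to_cam': [[-0.744, 0.668, 0.013, 0.387], [-0.52, -0.591, 0.616, 0.22], [0.419, 0.451, 0.788, -1.186], [0.0, 0.0, 0.0, 1.0]]}
side {'vfov': 55.15097104550761, 'cx': 319.4634061660897, 'cy': 236.1176371663668, 'world_to_cam': [[0.929, -0.37, 0.002, -0.492], [0.221, 0.559, 0.799, -0.172], [-0.297, -0.742, 0.601, -0.74], [0.0, 0.0, 0.0, 1.0]]}
{'time': 0.1, 'qpos': array([ 1.02099863e+00,  3.42635844e-01,  1.52487924e+00,  2.16590519e-05,
        1.27541626e+00, -1.45993556e-01]), 'qvel': array([ 0.00039942, -0.00097664, -0.00319158,  0.00037439, -0.00038431,
        0.00068221]), 'joint_efforts': array([ 1.79900504e-03, -4.32005239e+01, -2.44696033e+01,  7.20361085e-02,
        5.25791163e-02, -5.23293409e-05]), 'tool_pos': array([0.20605124, 0.48246031, 0.20103816]), 'tool_rot': array([-3.14027121e+00, -2.15239319e-04,  2.73778205e+00]), 'contact_force': array([ 0.14702716,  0.04541465, -0.33736958]), 'torque': array([-0.00370796, -0.00286306,  0.02358068]), 'grip_force': 0.0, 'opening': 0.0918461575970031}
```

View pics/scene0.png

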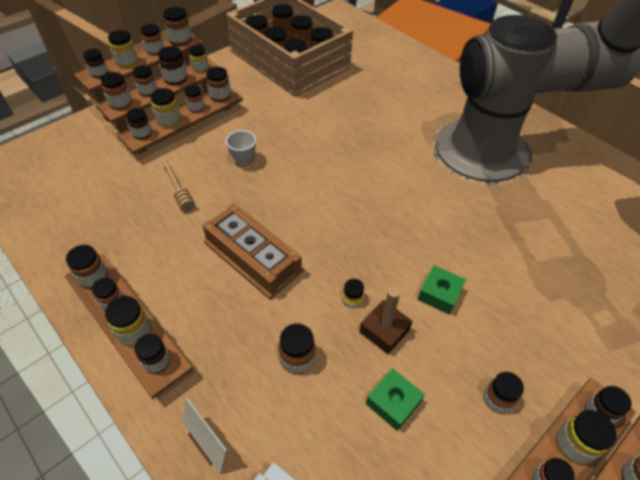

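View pics/side0.png

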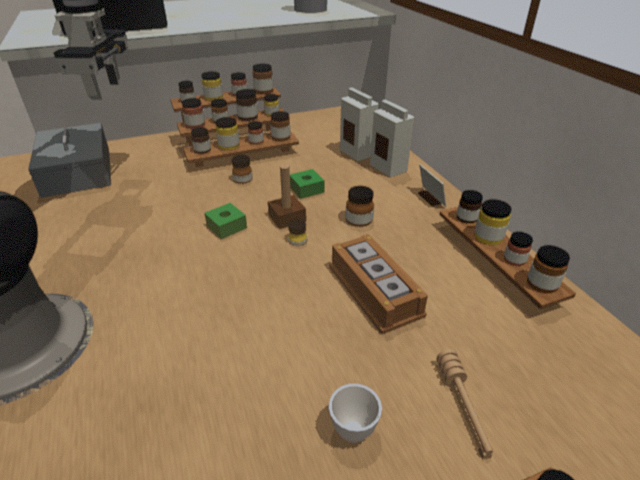

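The scene view shows the dowel at (392,293) in the dark holder at (387,325). The possible mix-ups are the green blocks at (442,288) and (396,398), which have no dowel, so I choose the dark one. The gauge inserts are at (233,225), (251,240) and (270,256). In the side view the dowel top is at (285,168), the holder at (287,212), and the inserts at (362,251), (378,268) and (393,287).

```bash
cat > h.py <<'E'
from cell import *
import cv2,numpy as np
def ray(n,uv,m=None):
    m=m or camera_model(n); f=240/np.tan(np.radians(m["vfov"]/2)); T=np.array(m["world_to_cam"])
    d=np.array([(uv[0]-m["cx"])/f,-(uv[1]-m["cy"])/f,-1.]); R=T[:3,:3]
    return -R.T@T[:3,3], R.T@d
def onz(n,uv,z,m=None):
    o,d=ray(n,uv,m); return o+d*(z-o[2])/d[2]
def tri(uva,uvb,a="scene",b="side"):
    o1,d1=ray(a,uva);o2,d2=ray(b,uvb)
    s=np.linalg.lstsq(np.c_[d1,-d2],o2-o1,rcond=None)[0]
    p,q=o1+s[0]*d1,o2+s[1]*d2; return (p+q)/2,np.linalg.norm(p-q)
E
python3 - <<'E'
from h import *
boxes={"scene":(200,200,110,90),"side":(325,230,105,95)}
P={}
for n,(x,y,w,h) in boxes.items():
    im=cv2.imread(f"pics/{n}0.png"); c=im[y:y+h,x:x+w]; hsv=cv2.cvtColor(c,cv2.COLOR_BGR2HSV)
    m=((hsv[...,1]<60)&(hsv[...,2]>90)).astype(np.uint8)*255
    cs,_=cv2.findContours(m,cv2.RETR_EXTERNAL,cv2.CHAIN_APPROX_NONE)
    L=[]
    for k in cs:
        if cv2.contourArea(k)>80:
            hull=cv2.convexHull(k);M=cv2.moments(hull);L.append((M["m10"]/M["m00"]+x,M["m01"]/M["m00"]+y))
    L.sort(); P[n]=L; print(n,np.round(L,1).tolist())
    for p in L: print(np.round(onz(n,p,.056),4))
print("dowel top tri",tri((392.5,293),(285.5,168)))
for n,b in {"scene":(340,260,140,110),"side":(230,140,120,100)}.items():
    x,y,w,h=b; im=cv2.imread(f"pics/{n}0.png")[y:y+h,x:x+w]
    cv2.imwrite(f"pics/c_{n}.png",cv2.resize(im,None,fx=4,fy=4,interpolation=cv2.INTER_CUBIC))
a=cv2.imread("pics/c_scene.png");b=cv2.imread("pics/c_side.png")
a=cv2.resize(a,(560,440))[:400,:400];b=b[:400,:400]
cv2.imwrite("pics/crop.png",np.hstack([a,b]))
E
```

```text
scene [[232.5, 224.6], [249.8, 240.1], [269.1, 255.9]]
[ 0.5973 -0.1548  0.056 ]
[ 0.5954 -0.1031  0.056 ]
[ 0.5914 -0.0506  0.056 ]
side [[361.8, 250.7], [377.3, 267.8], [392.3, 285.9]]
[ 0.5909 -0.0543  0.056 ]
[ 0.5952 -0.1071  0.056 ]
[ 0.5972 -0.1574  0.056 ]
dowel top tri (array([0.52172504, 0.17553419, 0.1245934 ]), np.float64(0.0027339368106456914))
```

View pics/crop.png

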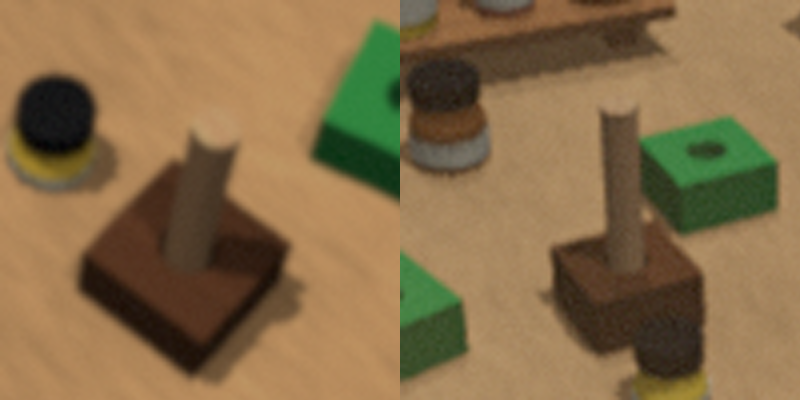

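Confirmed: the dowel stands in the dark holder, and the green blocks are empty. The dowel top is at scene (393.7,293.2) and side (284.5,166.2).

Run:
```python
from h import *
print(tri((393.7,293.2),(284.5,166.2)), onz("scene",(393.7,293.2),.13),onz("side",(284.5,166.2),.13))
# holder top-face centre from crop corners, z .035
for n,o,c in (("scene",(340,260),[(175,160),(290,247),(193,340),(83,257)]),("side",(230,140),[(153,247),(245,220),(302,275),(205,302)])):
    print(n,np.round(np.mean([onz(n,(o[0]+a/4,o[1]+b/4),.035) for a,b in c],0),4))
for nm,uv,z in (("tub",(354,288),.042),("midjar?",(297,335),.072),("bowl",(241,138),.06)): print(nm,onz("scene",uv,z)[:2])
```

```text
(array([0.52130954, 0.17819151, 0.12723664]), np.float64(0.0012070832298121733)) [0.52226226 0.17933604 0.13      ] [0.52021438 0.17265229 0.13      ]
scene [0.521  0.1783 0.035 ]
side [0.5204 0.1723 0.035 ]
tub [0.51703905 0.0951212 ]
midjar? [0.66248367 0.11080514]
bowl [ 0.43774993 -0.3412978 ]
```

Request:
step_arm(
  commands=[
    [1, 3.8, -3.6, 0, 0, 0, 0],
    [1, 6.5, -6.3, 0, 0, 0, 0],
    [1, 9.5, -9.2, 0, 0, 0, 0],
    [1, 12.4, -12, 0, 0, 0, 0],
    [1, 15, -14.6, 0, 0, 0, 0],
  ],
)

```text
time: 0.52
tool_pos: [0.3564, 0.336, 0.2014]
tool_rot: [-3.141, -0.0, 2.738]
contact_force: [-0.2, 0.8, 0.2]
opening: 0.0921
grip_force: 0.0
```

Request:
step_arm(
  commands=[
    [1, 3.0, -2.9, 0, 0, 0, 0],
    [1, 6.0, -5.8, 0, 0, 0, 0],
    [1, 9, -8.7, 0, 0, 0, 0],
    [1, 10.5, -10, 0, 0, 0, 0],
    [1, 10.5, -10, 0, 0, 0, 0],
  ],
)

```text
time: 0.93
tool_pos: [0.4634, 0.2343, 0.201]
tool_rot: [-3.141, 0.001, 2.733]
contact_force: [-0.2, -0.4, 0.0]
opening: 0.0918
grip_force: 0.0
```

Run:
```python
from h import *
m=camera_model("wrist");im=read_camera("wrist"); cv2.imwrite("pics/w1.png",im[:,:,::-1])
T=np.array(m["world_to_cam"]);print(m["vfov"],m["cx"],m["cy"],-T[:3,:3].T@T[:3,3],T[:3,:3].round(2).tolist(),observe()["tool_pos"])
np.save("m1.npy",T)
```

```text
69.28804310827338 313.1012482747264 237.73776986504652 [0.40196347 0.26148146 0.38374977] [[0.4, 0.92, -0.0], [-0.89, 0.39, -0.25], [-0.23, 0.1, 0.97]] [0.46159557 0.23591477 0.20100545]
```

View pics/w1.png

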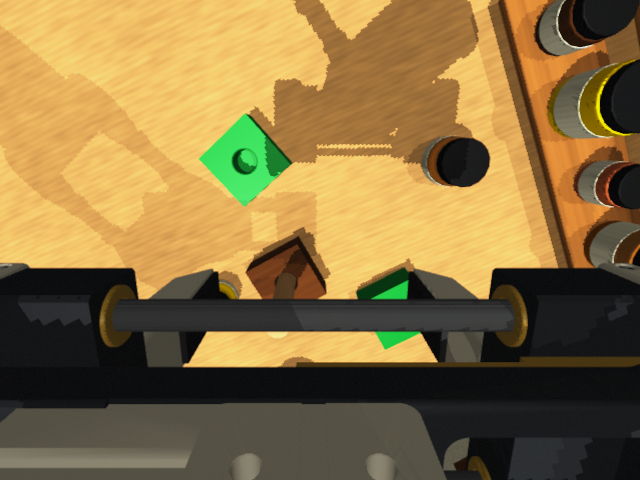

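Wrist view: the dark holder's top face is around (288,268), with the dowel leaving it near (291,272). One green block is at (246,160), the other is partly hidden by a finger at (390,300), and the tub is at (230,290).

Run:
```python
from h import *
m=camera_model("wrist");m["world_to_cam"]=np.load("m1.npy")
im=cv2.imread("pics/w1.png")
for c in [(246,270),(298,237),(327,272)]: print(c,onz("wrist",c,.035,m))
f=240/np.tan(np.radians(m["vfov"]/2))
for p in [(.521,.176,.035),(.521,.176,.13),(.521,.179,.035),(.521,.179,.08)]:
    q=m["world_to_cam"]@np.r_[p,1]; print(p,m["cx"]+f*q[0]/-q[2],m["cy"]-f*q[1]/-q[2])
c=im[225:305,230:350]; cv2.imwrite("pics/w1c.png",cv2.resize(c,None,fx=6,fy=6,interpolation=cv2.INTER_CUBIC))
```

```text
(246, 270) [0.4887135  0.14568152 0.035     ]
(298, 237) [0.47764958 0.21117239 0.035     ]
(327, 272) [0.52504159 0.22379184 0.035     ]
(0.521, 0.176, 0.035) 284.59589532968005 285.4262522210134
(0.521, 0.176, 0.13) 275.1652495565787 330.3601077561361
(0.521, 0.179, 0.035) 287.13369975368266 284.38929783014055
(0.521, 0.179, 0.08) 283.6537249582263 302.43105614047073
```

View pics/w1c.png

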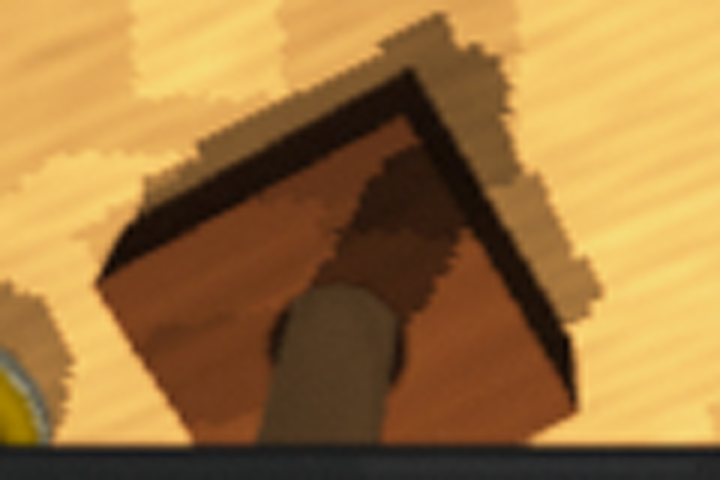

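The crop shows the holder's top face with its bore centred near wrist (286.3,284.5), and the dowel in it.

Run:
```python
from h import *
m=camera_model("wrist");m["world_to_cam"]=np.load("m1.npy")
L=[onz("wrist",c,.035,m) for c in [(246.3,272.8),(297.2,244.5),(326.2,293)]]
print(L,(L[0]+L[2])/2,np.linalg.norm(L[0]-L[1]),np.linalg.norm(L[2]-L[1]),onz("wrist",(286.3,284.5),.035,m),observe()["tool_pos"])
```

```text
[array([0.49167552, 0.14457761, 0.035     ]), array([0.4846868 , 0.20711257, 0.035     ]), array([0.54687979, 0.21363196, 0.035     ])] [0.51927765 0.17910479 0.035     ] 0.06292426760553095 0.06253375020289516 [0.52075938 0.17812502 0.035     ] [0.46159557 0.23591477 0.20100545]
```

Request:
step_arm(
  commands=[
    [1, 2.9, -2.9, 0, 0, 0, 0],
    [1, 5.95, -5.9, 0, 0, 0, 0],
    [1, 5.95, -5.9, -1.0, 0, 0, 0],
    [1, 5.95, -5.9, -4.5, 0, 0, 0],
    [1, 5.95, -5.9, -8, 0, 0, 0],
  ],
)

```text
time: 1.4
tool_pos: [0.5206, 0.1794, 0.1217]
tool_rot: [3.139, 0.003, 2.737]
contact_force: [0.1, 0.6, -1.5]
opening: 0.0919
grip_force: 0.0
```

Request:
step_arm(
  commands=[
    [1, 0, 0, -3, 0, 0, 0],
    [1, 0, 0, -4.2, 0, 0, 0],
    [1, 0, 0, -4.2, 0, 0, 0],
    [0.3, 0, 0, -4.2, 0, 0, 0],
    [0.3, 0, 0, -4.2, 0, 0, 0],
  ],
  grip_force=10,
)

```text
time: 1.82
tool_pos: [0.5205, 0.1795, 0.0809]
tool_rot: [3.14, 0.002, 2.739]
contact_force: [-0.3, -1.0, 1.5]
opening: 0.0825
grip_force: 0.0
```

Request:
step_arm(
  commands=[
    [0.0, 0, 0, 0, 0, 0, 0],
    [0.0, 0, 0, 0, 0, 0, 0],
    [0, 0, 0, 0, 0, 0, 0],
    [0, 0, 0, 0, 0, 0, 0],
    [0, 0, 0, 0, 0, 0, 0],
  ],
  grip_force=10,
)

```text
time: 2.23
tool_pos: [0.5202, 0.1785, 0.08]
tool_rot: [3.141, 0.001, 2.738]
contact_force: [0.2, 1.0, -0.2]
opening: 0.05
grip_force: 0.0
```

Request:
step_arm(
  commands=[
    [0.0, 0, 0, 0, 0, 0, 0],
    [0.0, 0, 0, 0, 0, 0, 0],
    [0, 0, 0, 0, 0, 0, 0],
    [0, 0, 0, 0, 0, 0, 0],
    [0, 0, 0, 0, 0, 0, 0],
  ],
  grip_force=10,
)

```text
time: 2.65
tool_pos: [0.52, 0.1785, 0.0796]
tool_rot: [3.142, -0.0, 2.738]
contact_force: [0.3, -0.2, 0.0]
opening: 0.0196
grip_force: 10.0
```

Request:
step_arm(
  commands=[
    [0.0, 0, 0, 0, 0, 0, 0],
    [0.0, 0, 0, 0, 0, 0, 0],
    [0, 0, 0, 0, 0, 0, 0],
    [0, 0, 0, 0, 0, 0, 0],
    [0, 0, 0, 0, 0, 0, 0],
  ],
  grip_force=30,
)

```text
time: 3.07
tool_pos: [0.52, 0.1785, 0.0796]
tool_rot: [3.142, -0.0, 2.738]
contact_force: [0.3, 0.3, -0.2]
opening: 0.0192
grip_force: 30.0
```

Request:
step_arm(
  commands=[
    [0, 0, 0, 1.5, 0, 0, 0],
    [0, 0, 0, 5, 0, 0, 0],
    [0, 0, 0, 8, 0, 0, 0],
    [0, 0, 0, 10, 0, 0, 0],
    [0, 0, 0, 10, 0, 0, 0],
  ],
)

```text
time: 3.48
tool_pos: [0.5225, 0.179, 0.1845]
tool_rot: [3.137, 0.007, 2.738]
contact_force: [0.6, -0.5, -0.3]
opening: 0.0191
grip_force: 30.0
```

Request:
step_arm(
  commands=[
    [0, 0.6, -2, 0, 0, 0, 0],
    [0, 1.8, -5.5, 0, 0, 0, 0],
    [0, 3, -9, 0, 0, 0, 0],
    [0, 4.2, -12.5, 0, 0, 0, 0],
    [0, 5.2, -16, 0, 0, 0, 0],
  ],
)

```text
time: 3.9
tool_pos: [0.5721, 0.017, 0.1786]
tool_rot: [-3.141, -0.001, 2.738]
contact_force: [-0.2, 0.3, -0.2]
opening: 0.0191
grip_force: 30.0
```

Request:
step_arm(
  commands=[
    [0, 0.8, -2.8, 0, 0, 0, 0],
    [0, 1.6, -5.2, 0, 0, 0, 0],
    [0, 2.1, -7.1, 0, 0, 0, 0],
    [0, 2.1, -7.1, -2, 0, 0, 0],
    [0, 2.1, -7.1, -3, 0, 0, 0],
  ],
)

```text
time: 4.32
tool_pos: [0.5923, -0.0537, 0.1471]
tool_rot: [-3.141, -0.003, 2.735]
contact_force: [-0.4, 0.2, -0.9]
opening: 0.019
grip_force: 30.0
```

Request:
step_arm(
  commands=[
    [0, 0, 0, -0.8, 0, 0, 0],
    [0, 0, 0, -1, 0, 0, 0],
    [0, 0, 0, -1, 0, 0, 0],
  ],
)

```text
time: 4.57
tool_pos: [0.5925, -0.0516, 0.1387]
tool_rot: [-3.141, -0.002, 2.739]
contact_force: [-0.1, -0.1, -0.6]
opening: 0.0194
grip_force: 30.0
```

Run:
```python
from h import *
R=[]
print(observe()["tool_pos"],observe()["contact_force"])
for n,(x,y,w,h) in {"scene":(195,160,115,115),"side":(310,180,115,115)}.items():
    im=read_camera(n)[:,:,::-1]; cv2.imwrite(f"pics/{n}1.png",im)
    R.append(cv2.resize(im[y:y+h,x:x+w],(400,400),interpolation=cv2.INTER_CUBIC))
cv2.imwrite("pics/hover.png",np.hstack(R))
```

```text
[ 0.59246077 -0.05162631  0.13874783] [-0.12686055 -0.13711558 -0.60294944]
```

View pics/hover.png

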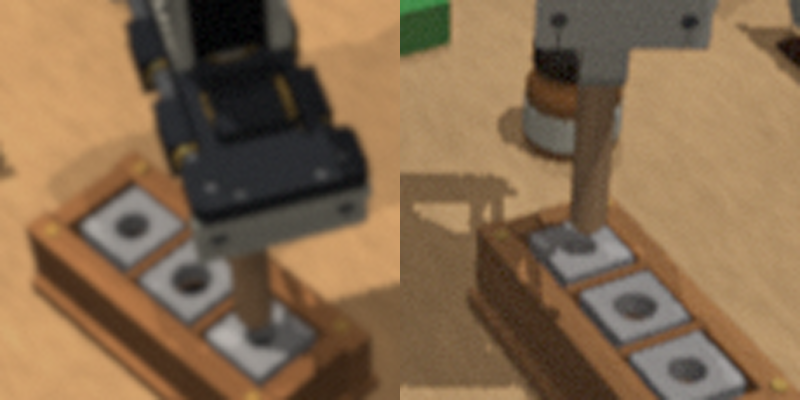

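Hover view: in the scene half the foot ends over the near insert's hole at crop (261,337). In the side half the foot is at about (588,228) and the hole at (580,243), slightly lower left. Now I measure both more exactly.

Run:
```python
from h import *
def proj(n,p):
    m=camera_model(n);f=240/np.tan(np.radians(m["vfov"]/2));q=np.array(m["world_to_cam"])@np.r_[p,1]
    return np.array([m["cx"]-f*q[0]/q[2],m["cy"]+f*q[1]/q[2]])
ins={"scene":[(269.1,255.9),(249.8,240.1),(232.5,224.6)],"side":[(361.8,250.7),(377.3,267.8),(392.3,285.9)]}
H={}
for n in ins:
    g=cv2.cvtColor(cv2.imread(f"pics/{n}0.png"),cv2.COLOR_BGR2GRAY).astype(float)
    H[n]=[]
    for u,v in ins[n]:
        x,y=int(round(u)),int(round(v)); w=g[y-6:y+7,x-7:x+8]; yy,xx=np.mgrid[y-6:y+7,x-7:x+8]
        hi=np.percentile(w,85); d=np.clip(hi*.85-w,0,None); d[(xx-u)**2+((yy-v)*1.2)**2>49]=0
        c=((d*xx).sum()/d.sum(),(d*yy).sum()/d.sum()); H[n].append(c)
        print(n,np.round(c,2),"area",round(d.sum()/hi,1),"hole on z",np.round(onz(n,c,.056)[:2],4),"insert",np.round(onz(n,(u,v),.056)[:2],4))
for a,b in zip(H["scene"],H["side"]): print("tri",tri(a,b))
# dowel axis offset: rows through the visible dowel
t=np.array([.59246,-.05163])
for n,rows,(lo,hi) in (("scene",(238,242,246,250),(258,280)),("side",(210,216,222,228),(352,378))):
    im=cv2.imread(f"pics/{n}1.png").astype(float); b=im[:,:,0]
    p1,p2=proj(n,[*t,.075]),proj(n,[*t,.11])
    for r in rows:
        gx=np.abs(np.diff(cv2.GaussianBlur(im,(3,3),0)[r,lo:hi].sum(1)))
        pk=np.argsort(gx)[::-1][:5]+lo+.5
        print(n,r,"pred",round(np.interp(r,*(zip(*sorted([(p1[1],p1[0]),(p2[1],p2[0])])))),2),"edges",pk)
    print("foot pred",proj(n,[*t,.069]))
```

```text
scene [269.22 255.97] area 17.8 hole on z [ 0.5912 -0.0504] insert [ 0.5913 -0.0507]
scene [249.61 240.09] area 33.5 hole on z [ 0.5956 -0.1032] insert [ 0.5954 -0.103 ]
scene [232.58 224.65] area 21.3 hole on z [ 0.5972 -0.1546] insert [ 0.5972 -0.1548]
side [361.95 250.34] area 10.1 hole on z [ 0.5916 -0.0534] insert [ 0.5909 -0.0542]
side [377.48 267.65] area 25.5 hole on z [ 0.5957 -0.107 ] insert [ 0.5952 -0.1072]
side [392.49 285.94] area 21.9 hole on z [ 0.5974 -0.1577] insert [ 0.5972 -0.1575]
tri (array([ 0.59155469, -0.05158747,  0.05483325]), np.float64(0.0018100046567308434))
tri (array([ 0.59580802, -0.10487251,  0.05439217]), np.float64(0.001980494805823359))
tri (array([ 0.59740038, -0.15606628,  0.0547088 ]), np.float64(0.0018498004523414785))
scene 238 pred 266.41 edges [260.5 261.5 278.5 277.5 259.5]
scene 242 pred 266.83 edges [260.5 261.5 272.5 259.5 276.5]
scene 246 pred 267.24 edges [272.5 258.5 273.5 271.5 278.5]
scene 250 pred 267.62 edges [272.5 276.5 273.5 275.5 271.5]
foot pred [267.8313705  251.60984193]
side 210 pred 363.71 edges [372.5 373.5 371.5 374.5 370.5]
side 216 pred 363.71 edges [359.5 371.5 370.5 372.5 360.5]
side 222 pred 363.71 edges [359.5 371.5 372.5 370.5 358.5]
side 228 pred 363.55 edges [358.5 359.5 370.5 369.5 371.5]
foot pred [362.35986047 244.10179611]
```

Run:
```python
import cv2,numpy as np
for n,rows,(lo,hi) in (("scene",(240,243,246,249,252),(256,284)),("side",(212,218,224,230,236,240),(352,380))):
    a=cv2.imread(f"pics/{n}1.png").astype(int)
    print(n,lo)
    for r in rows: print(r,"R",a[r,lo:hi,2].tolist(),"\n    B",a[r,lo:hi,0].tolist())
```

```text
scene 256
240 R [130, 146, 150, 151, 144, 121, 102, 91, 88, 87, 83, 83, 81, 80, 74, 80, 103, 131, 144, 142, 123, 105, 106, 117, 138, 165, 186, 199] 
    B [123, 138, 142, 143, 133, 101, 70, 52, 47, 47, 44, 45, 44, 44, 40, 40, 47, 54, 57, 57, 50, 42, 43, 52, 64, 80, 92, 102]
243 R [149, 148, 143, 131, 116, 104, 94, 93, 93, 90, 87, 85, 85, 81, 78, 75, 86, 112, 133, 144, 143, 128, 105, 96, 102, 119, 139, 150] 
    B [141, 141, 135, 123, 107, 84, 62, 53, 52, 49, 47, 45, 47, 44, 41, 39, 41, 46, 53, 59, 57, 51, 42, 36, 39, 48, 55, 64]
246 R [118, 107, 98, 101, 111, 113, 102, 94, 92, 88, 88, 86, 85, 81, 78, 75, 79, 87, 94, 95, 103, 114, 116, 108, 100, 109, 124, 147] 
    B [111, 95, 78, 63, 55, 51, 49, 51, 51, 49, 47, 46, 45, 42, 40, 43, 50, 60, 65, 56, 46, 46, 46, 44, 39, 44, 49, 58]
249 R [112, 121, 122, 113, 104, 95, 91, 91, 90, 89, 90, 88, 86, 86, 82, 80, 88, 112, 136, 136, 115, 91, 80, 81, 81, 90, 96, 102] 
    B [56, 51, 52, 50, 56, 60, 59, 54, 49, 48, 49, 47, 45, 46, 45, 46, 63, 96, 124, 125, 101, 72, 50, 38, 34, 36, 36, 39]
252 R [103, 99, 105, 125, 142, 149, 146, 130, 110, 96, 87, 
[... 1095 characters left out ...]
, 175, 178, 177, 179, 178] 
    B [104, 97, 93, 98, 96, 89, 85, 64, 49, 44, 47, 46, 54, 54, 57, 65, 61, 64, 78, 102, 101, 103, 100, 106, 104, 105, 105, 103]
236 R [179, 183, 184, 185, 183, 185, 176, 110, 74, 78, 87, 96, 102, 102, 108, 107, 107, 125, 161, 174, 179, 176, 173, 173, 174, 171, 174, 177] 
    B [106, 110, 111, 109, 106, 106, 100, 57, 44, 43, 50, 56, 60, 58, 61, 61, 60, 67, 83, 98, 103, 103, 102, 100, 103, 97, 102, 102]
240 R [137, 138, 136, 135, 137, 132, 119, 82, 81, 85, 90, 100, 101, 109, 107, 109, 108, 115, 136, 143, 140, 143, 157, 170, 178, 178, 178, 173] 
    B [63, 63, 61, 57, 60, 58, 56, 44, 47, 47, 50, 55, 56, 63, 61, 63, 60, 57, 60, 65, 59, 66, 84, 96, 105, 104, 103, 101]
```

Request:
step_arm(
  commands=[
    [0, -0.28, -0.09, 0, 0, 0, 0],
    [0, -0.28, -0.09, -0.9, 0, 0, 0],
    [0, -0.28, -0.09, -1.2, 0, 0, 0],
    [0, -0.28, -0.09, -1.4, 0, 0, 0],
    [0, -0.28, -0.09, -1.5, 0, 0, 0],
  ],
)

```text
time: 5.08
tool_pos: [0.5902, -0.0534, 0.1245]
tool_rot: [3.142, -0.0, 2.738]
contact_force: [-0.9, -1.0, 3.8]
opening: 0.0191
grip_force: 30.0
```

Request:
step_arm(
  commands=[
    [0, 0, 0, 0, 0, 0, 0],
    [0, 0, 0, -0.1, 0, 0, 0],
    [0, 0, 0, -0.1, 0, 0, 0],
  ],
)

```text
time: 5.33
tool_pos: [0.5905, -0.0535, 0.1242]
tool_rot: [3.141, 0.001, 2.738]
contact_force: [-1.8, -0.1, 6.2]
opening: 0.019
grip_force: 30.0
```

Request:
step_arm(
  commands=[
    [0, 0.2, 0, 0, 0, 0, 0],
    [0, 0.2, 0.2, 0, 0, 0, 0],
    [0, 0, 0.25, 0, 0, 0, 0],
    [0, -0.2, 0.2, 0, 0, 0, 0],
    [0, -0.25, 0, 0, 0, 0, 0],
  ],
)

```text
time: 5.75
tool_pos: [0.5888, -0.0532, 0.1245]
tool_rot: [3.14, 0.003, 2.738]
contact_force: [2.0, 1.8, 4.7]
opening: 0.0191
grip_force: 30.0
```

Request:
step_arm(
  commands=[
    [0, 0.05, -0.2, 0, 0, 0, 0],
    [0, 0.25, -0.25, 0, 0, 0, 0],
    [0, 0.45, -0.2, 0, 0, 0, 0],
    [0, 0.25, 0, 0, 0, 0, 0],
    [0, 0.25, 0, 0, 0, 0, 0],
  ],
)

```text
time: 6.17
tool_pos: [0.59, -0.0539, 0.124]
tool_rot: [-3.141, -0.0, 2.738]
contact_force: [-0.1, -1.3, 5.4]
opening: 0.0191
grip_force: 30.0
```

Felt round the hole without any drop, with force holding near 5 N, so this hole is too small. Moving on to the next one down the row.

Request:
step_arm(
  commands=[
    [0, 0, 0, 0.8, 0, 0, 0],
    [0, 0, 0, 1.4, 0, 0, 0],
    [0, 0.22, -2.6, 1.4, 0, 0, 0],
    [0, 0.43, -5.3, 1.4, 0, 0, 0],
    [0, 0.43, -5.3, 1.2, 0, 0, 0],
  ],
)

```text
time: 6.58
tool_pos: [0.595, -0.1106, 0.136]
tool_rot: [-3.14, 0.002, 2.735]
contact_force: [-0.1, 0.8, 0.0]
opening: 0.0192
grip_force: 30.0
```

Request:
step_arm(
  commands=[
    [0, 0, 0, -0.4, 0, 0, 0],
    [0, 0, 0, -0.8, 0, 0, 0],
    [0, 0, 0, -1.1, 0, 0, 0],
    [0, 0, 0, -1.2, 0, 0, 0],
    [0, 0, 0, -1.2, 0, 0, 0],
  ],
)

```text
time: 7.0
tool_pos: [0.5945, -0.1054, 0.1233]
tool_rot: [3.141, -0.001, 2.739]
contact_force: [-0.2, 0.5, -0.7]
opening: 0.0191
grip_force: 30.0
```

No force with the foot about 2 mm inside the mouth, so I press on gently.

Request:
step_arm(
  commands=[
    [0, 0, 0, -0.1, 0, 0, 0],
    [0, 0, 0, -0.2, 0, 0, 0],
    [0, 0, 0, -0.3, 0, 0, 0],
    [0, 0, 0, -0.3, 0, 0, 0],
  ],
)

```text
time: 7.33
tool_pos: [0.595, -0.1058, 0.121]
tool_rot: [3.14, 0.001, 2.738]
contact_force: [0.2, 2.6, 3.4]
opening: 0.0194
grip_force: 30.0
```

Request:
step_arm(
  commands=[
    [0, 0, 0.08, 0, 0, 0, 0],
    [0, 0, 0.12, 0, 0, 0, 0],
    [0, 0, 0.12, -0.05, 0, 0, 0],
    [0, 0, 0.12, -0.05, 0, 0, 0],
  ],
)

```text
time: 7.67
tool_pos: [0.5945, -0.105, 0.1198]
tool_rot: [3.141, -0.0, 2.738]
contact_force: [0.9, 2.7, 0.5]
opening: 0.0194
grip_force: 30.0
```

It passes: depth is over 5 mm with almost no axial load. I'll centre by the side force and go down.

Request:
step_arm(
  commands=[
    [0, 0.04, 0.1, -0.1, 0, 0, 0],
    [0, 0.04, 0.1, -0.3, 0, 0, 0],
    [0, 0.04, 0.1, -0.5, 0, 0, 0],
    [0, 0.04, 0.1, -0.7, 0, 0, 0],
    [0, 0.04, 0.1, -0.7, 0, 0, 0],
  ],
)

```text
time: 8.08
tool_pos: [0.5946, -0.1042, 0.1124]
tool_rot: [-3.141, -0.001, 2.738]
contact_force: [0.7, 0.6, -0.6]
opening: 0.0191
grip_force: 30.0
```

Request:
step_arm(
  commands=[
    [0, 0.02, 0.03, -0.2, 0, 0, 0],
    [0, 0.02, 0.03, -0.4, 0, 0, 0],
    [0, 0.02, 0.03, -0.6, 0, 0, 0],
    [0, 0.02, 0.03, -0.8, 0, 0, 0],
    [0, 0.02, 0.03, -1.1, 0, 0, 0],
  ],
)

```text
time: 8.5
tool_pos: [0.5952, -0.1041, 0.1021]
tool_rot: [-3.141, 0.0, 2.738]
contact_force: [-0.3, -0.1, 2.6]
opening: 0.0192
grip_force: 30.0
```

Request:
step_arm(
  commands=[
    [0, 0, 0, -0.2, 0, 0, 0],
    [0, 0, 0, -0.4, 0, 0, 0],
    [0, 0, 0, -0.6, 0, 0, 0],
    [0, 0, 0, -0.8, 0, 0, 0],
    [0, 0, 0, -0.8, 0, 0, 0],
  ],
)

```text
time: 8.92
tool_pos: [0.595, -0.1039, 0.0938]
tool_rot: [-3.142, -0.0, 2.738]
contact_force: [0.2, 0.4, 1.2]
opening: 0.0192
grip_force: 30.0
```

Request:
step_arm(
  commands=[
    [0, 0, 0, -0.2, 0, 0, 0],
    [0, 0, 0, -0.4, 0, 0, 0],
    [0, 0, 0, -0.55, 0, 0, 0],
    [0, 0, 0, -0.65, 0, 0, 0],
    [0, 0, 0, -0.65, 0, 0, 0],
  ],
)

```text
time: 9.33
tool_pos: [0.5952, -0.1039, 0.0875]
tool_rot: [3.142, -0.0, 2.738]
contact_force: [0.1, 0.5, 2.5]
opening: 0.019
grip_force: 30.0
```

Request:
step_arm(
  commands=[
    [0, 0, 0, -0.1, 0, 0, 0],
    [0, 0, 0, -0.2, 0, 0, 0],
    [0, 0, 0, -0.2, 0, 0, 0],
  ],
)

```text
time: 9.58
tool_pos: [0.5961, -0.1042, 0.0874]
tool_rot: [3.141, 0.003, 2.738]
contact_force: [-2.1, -0.4, 12.4]
opening: 0.0193
grip_force: 30.0
```

Hard stop reached at the expected height (12 N). I'll unload, release and retreat straight up.

Request:
step_arm(
  commands=[
    [0, 0, 0, 0.15, 0, 0, 0],
    [0, 0, 0, 0.15, 0, 0, 0],
    [0.5, 0, 0, 0.15, 0, 0, 0],
    [0.5, 0, 0, 0.15, 0, 0, 0],
    [0.5, 0, 0, 0.15, 0, 0, 0],
  ],
)

```text
time: 10.0
tool_pos: [0.5947, -0.1037, 0.0864]
tool_rot: [-3.142, -0.001, 2.738]
contact_force: [0.0, -0.0, -0.9]
opening: 0.035
grip_force: 0.0
```

Request:
step_arm(
  commands=[
    [0.6, 0, 0, 0, 0, 0, 0],
    [0.6, 0, 0, 0, 0, 0, 0],
    [0.6, 0, 0, 0, 0, 0, 0],
    [0.6, 0, 0, 0, 0, 0, 0],
    [0.6, 0, 0, 1, 0, 0, 0],
  ],
)

```text
time: 10.42
tool_pos: [0.5939, -0.1035, 0.0955]
tool_rot: [-3.141, -0.004, 2.738]
contact_force: [-0.3, -0.2, -0.9]
opening: 0.0551
grip_force: 0.0
```

Request:
step_arm(
  commands=[
    [0.6, 0, 0, 2, 0, 0, 0],
    [0.6, 0, 0, 4, 0, 0, 0],
    [0.6, 0, 0, 7, 0, 0, 0],
    [0.6, 0, 0, 10, 0, 0, 0],
    [0.6, 0, 0, 11, 0, 0, 0],
  ],
)

```text
time: 10.83
tool_pos: [0.597, -0.1044, 0.2129]
tool_rot: [3.141, 0.008, 2.738]
contact_force: [1.1, -0.7, 0.3]
opening: 0.055
grip_force: 0.0
```

Request:
step_arm(
  commands=[
    [0.6, -4, 0, 0, 0, 0, 0],
    [0.6, -8, 0, 0, 0, 0, 0],
    [0.6, -12, 0, 0, 0, 0, 0],
    [0.6, -12, 0, 0, 0, 0, 0],
    [0.6, -12, 0, 0, 0, 0, 0],
  ],
)

```text
time: 11.25
tool_pos: [0.4735, -0.1037, 0.2076]
tool_rot: [3.141, -0.0, 2.737]
contact_force: [1.1, 0.1, 1.2]
opening: 0.0549
grip_force: 0.0
```

Run:
```python
from h import *
R=[]
for n in ("scene","side"):
    im=read_camera(n)[:,:,::-1]; R.append(cv2.resize(im[100:400,120:520],(400,300)))
cv2.imwrite("pics/end.png",np.hstack(R))
```

```text
(no output)
```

View pics/end.png

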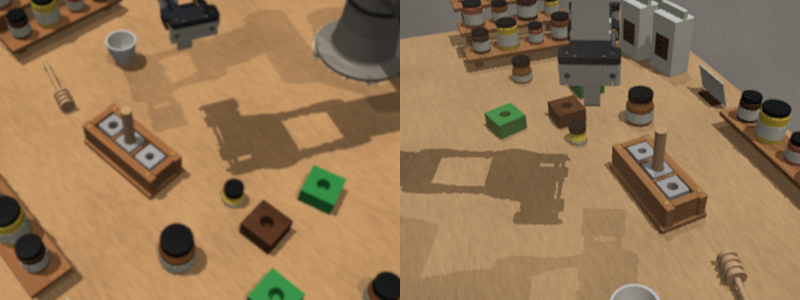

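The dowel stands upright in the middle hole, with its top at crop (127,110) on the left and (660,132) on the right. The bystanders are where they were and the gripper is clear.

```bash
python3 -c "
from cell import *
print(hand_in())"
```

```text
the job is handed in; nothing more can be done
None
```

The dowel passed the middle gauge hole and was pushed down to the plunger's hard stop; it is released and standing upright there, the other items look undisturbed, and the job is handed in (no verdict came back).

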